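# Lid the green colour pot in a block-printing workshop

### The job

Put the green lid on the green pot to keep the dust out: the lid must sit fully seated and level on the pot's rim. Lower it on rather than dropping it, and leave the orange lid and both pots standing where they are.

Things in the scene. Friction and masses are not known exactly. Their poses are not given: they have to be found in the camera images.
- green_lid_knob (a point): Centre of the upright round wooden knob (30 mm across, 44 mm tall) on top of the loose green lid, which lies knob up on the table. Below the knob: a disc 120 mm across, 6 mm thick; under it a tapered plug 12 mm deep, 72 mm across narrowing to 60 at its foot. This point is on the axis, 22 mm above the disc's top, 28 above its underside, 40 above the plug's foot; z up. 0.12-0.21 kg.
- green_pot_rim (a point): Centre of the mouth of the open, empty green pot, level with its rim. It stands loose on the table: 80 mm tall, 100 mm across outside at the rim, 92 at the foot, wall 4 mm, mouth 92 mm across; z up; 0.45 kg. With the lid seated, the plug is in the mouth, the disc lies on the rim and the lid's knob centre is 28 mm above this point.
- orange_lid_knob (a point): Centre of the knob of the orange lid, the same shape as the green one and lying the same way on the table; not to be used.
- orange_pot_rim (a point): Centre of the mouth of the orange pot, the same shape as the green one, open and upright; not to be covered.
Not all that is in view belongs to the job. Leave any pink look-alike of the part that bears green_pot_rim alone.

How it is judged:
By the outcome, as a careful person would: the job done as asked, in the order asked, and still so for the second after the job is handed in, with the robot touching nothing.
It also fails if it takes over 37 s, if anything falls off the work surface, if the arm or the gripper's body presses on something with over 40 N, if the wrist force passes 120 N, or if a joint passes its speed limit or range.

### The arm

A 6-joint arm with a two-finger parallel gripper is mounted at the origin on the work surface. World frame = base frame: x ahead of the robot, y to its left, z up, the work surface at z = 0. Lengths are in m, angles in rad, forces in N, time in s.
With the tool pointing down it reaches from about 0.25 to 0.775 m from the base axis. Payload 4 kg.
Tool frame: the origin (TCP) lies where the fingers leave the gripper's body, on its centre line; the fingertips stand 97 mm ahead of it and the grasp point (between the pads) lies 78 mm ahead of it; z points along the fingers, x is the direction in which the jaws open and shut, and the axes are right-handed (so a half turn about z gives the same grasp; the last joint's range is limited). The gripper opens to 94 mm and grips with 3 to 60 N. Pads are 16 mm wide; open, the fingers measure 119 mm over their backs; the gripper's body (75 mm by 177 mm) begins 78 mm behind the grasp point.
Start: joints at [-1.354, 0.087, 1.371, -0, 1.684, -0.103], TCP at [0.173, -0.522, 0.303] pointing down, gripper open.
Joint ranges: [-3.1, 3.1], [-0.76, 2.03], [0.27, 2.55], [-1.08, 4.22], [0.17, 2.65], [-2.57, 2.57]. Speed limits (rad/s): [2.79, 2.79, 3.14, 3.14, 3.14, 3.14].

### API

Orientations are given as [roll, pitch, yaw] about the fixed x, y, z axes, in that order (R = Rz(yaw) Ry(pitch) Rx(roll)).
In Python, from bench import * gives the robot as it stands.
- The arm moves only by the tool jog_arm, never from a script. Its argument "moves" is a list of rows, each a list of 7 numbers: the turn, a rotation vector about the world's x, y, z in rad, then the shift along the world's x, y, z in mm, then the finger opening in mm, from 0 to 94. In form: [[rx, ry, rz, tx, ty, tz, fingers], ...]. A call has 1 to 12 rows; each row shifts and turns the commanded pose from where the row before left it; what a row does not reach is not made up. A row lasts 1/8 s, in which the tool goes at most 62.5 mm and 10.7 degrees, less where a joint would pass 70% of its speed; a pose out of reach is approached as far as the arm can. A call is refused whole if a number of a shift passes 62.5 or a number of a turn 0.188, either way. A call with a gripper value outside its range is refused whole. The fingers move at their own pace and stop on an object; the grip force is fixed at half the most. Time passes only in rows, so rows that do not move let the fingers close. It gives the time, the measured TCP pose, the force and the opening at its end, in the units of the state.
- get_obs(): the state, without advancing time (a new reading comes with each control period).
- snapshot(name): name is "scene" or "top"; returns the picture (420x560x3 uint8, red, green, blue); there is no depth.
- get_calibration(name): a dict with "camera_matrix" (3x3 intrinsics, pixels), "R" (3x3) and "t" (3): a world point X has camera coordinates R X + t. Camera axes: x right, y down, z forward; pixel columns grow to the right and rows downward; lengths in m; the calibration is good to about 2 mm. A picture is of the moment at which its call begins. get_calibration takes no time and is no camera call.
- close_job(): hands the job in, once; it reports no verdict.
Trained networks look in the newest picture that a camera, given by its name, has taken for a name from the list of things; names that differ only in an ending like _2 or _b are one class to them, and where a whole thing is asked for, a point or a joint stands for the part that bears it (a point fixed in the world has none). Each returns a list of dicts, best first, with "conf" (0 to 1); they miss things now and then, are a little off and sometimes report something else, mostly with a low value. They report only what shows in the picture. A call takes as long as a camera call. They do not tell look-alikes from the thing itself.
- look_for(label, camera): "bbox" ([left, top, right, bottom] in pixels, round what is visible of it).
The state is a dict: "time": time; "joint_positions": joint angles; "qvel": joint speeds; "joint_torque": joint torques, N m; "tool_pos": TCP position; "ee_rot": TCP orientation; "wrist_force": force on the tool from outside, world axes, zero at the start; "wrist_torque": the same for the moment, N m; "width": finger opening in m.
Only numpy, scipy, OpenCV 4.12 (cv2) and the standard library are available. Lean on these libraries where they do the work, as an engineer would, in place of code of your own. Each camera call takes 0.05 s, during which the arm holds its last target.

## Working session

There is one attempt and no reset: what is moved stays moved. The work goes in short steps, Python scripts to look and compute and a tool call to move; the robot and the scene stay as the last step left them, time stands still between calls to the robot, and variables do not carry over. Pictures are saved under pics/ and viewed, and the job is handed in when it is done.

Besides the shell and the picture viewer there is one more tool, called as name([rows], argument=value, ...), one row to a line, values as JSON. jog_arm: Moves the arm, as the interface text tells. Its arguments: {"type":"object","properties":{"moves":{"type":"array","items":{"type":"array","items":{"type":"number"}}}},"required":["moves"]}

```bash
mkdir -p pics
python3 - <<'E'
from bench import *
import cv2
for n in ["scene","top"]:
    im=snapshot(n); cv2.imwrite(f"pics/{n}0.png",cv2.cvtColor(im,cv2.COLOR_RGB2BGR))
    c=get_calibration(n); print(n,c)
    for l in ["green_lid_knob","green_pot_rim","orange_lid_knob","orange_pot_rim"]:
        print(l,[([round(float(v)) for v in d["bbox"]],round(d["conf"],2)) for d in look_for(l,n)])
o=get_obs();print(o)
E
```

```text
scene {'camera_matrix': array([[475.27333137,   0.        , 284.68568949],
       [  0.        , 475.27333137, 208.06253352],
       [  0.        ,   0.        ,   1.        ]]), 'R': array([[-0.21936734,  0.97564021, -0.00203937],
       [ 0.77634143,  0.17328934, -0.60602376],
       [-0.59090774, -0.13452507, -0.79544393]]), 't': array([ 0.06654114, -0.3325315 ,  1.30190065])}
green_lid_knob [([137, 167, 193, 213], 0.69)]
green_pot_rim [([414, 161, 476, 217], 0.86), ([309, 251, 366, 317], 0.71), ([226, 242, 277, 310], 0.69)]
orange_lid_knob [([332, 199, 386, 250], 0.92)]
orange_pot_rim [([118, 215, 174, 275], 0.71)]
top {'camera_matrix': array([[392.05052792,   0.        , 283.73128841],
       [  0.        , 392.05052792, 215.28755263],
       [  0.        ,   0.        ,   1.        ]]), 'R': array([[ 0.02909692, -0.99948171,  0.01377225],
       [-0.99086205, -0.0306559 , -0.13134919],
       [ 0.13170331, -0.00982455, -0.99124049]]), 't': array([0.04236887, 0.49769932, 0.9190319 ])}
green_lid_knob [([382, 221, 430, 268], 0.76)]
green_pot_rim [([283, 140, 328, 189], 0.88), ([217, 146, 264, 192], 0.83), ([125, 261, 178, 305], 0.7)]
orange_lid_knob [([202, 212, 253, 259], 0.82)]
orange_pot_rim [([373, 151, 422, 200], 0.58)]
{'time': 0.5, 'joint_positions': array([-1.35408819e+00,  8.72421386e-02,  1.37073082e+00, -1.80686051e-05,
        1.68355709e+00, -1.03123136e-01]), 'qvel': array([-8.03113144e-05, -1.73977440e-03, -1.66866457e-03, -8.85563637e-04,
       -1.16040815e-04, -5.47002159e-04]), 'joint_torque': array([-8.56637598e-04, -3.39625490e+01, -3.02266288e+01,  7.16954400e-02,
        2.43502232e-02, -2.38123982e-05]), 'tool_pos': array([ 0.17290639, -0.52213227,  0.30266717]), 'ee_rot': array([ 3.14156835e+00, -6.04294165e-05, -1.25096709e+00]), 'wrist_force': array([-0.37626106, -0.00064652, -0.20923195]), 'wrist_torque': array([-0.04569723,  0.0313856 , -0.01010823]), 'width': 0.0939464269260717}
```

View pics/scene0.png

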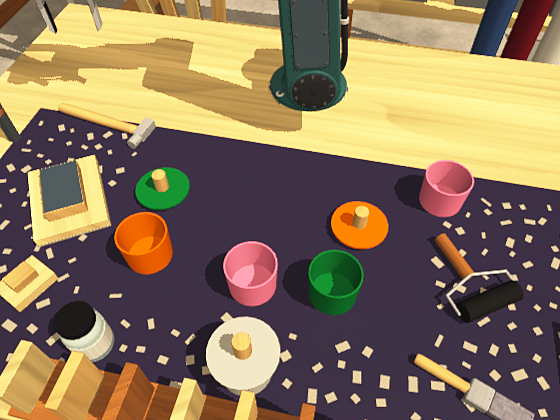

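View pics/top0.png

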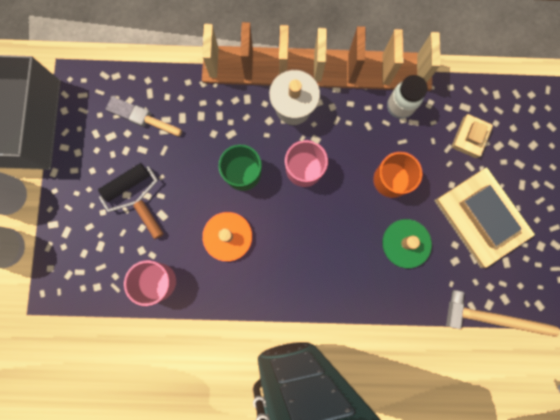

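The scene picture shows the green lid at about (163,187) with its knob at (159,180), and the green pot at (335,280). In the top picture the lid is at (407,244) with its knob at (413,243), and the pot at (240,167). The networks' other "green_pot_rim" hits are pink look-alikes. Next I fit silhouettes to get the positions.

```bash
cat > h.py <<'E'
import numpy as np, cv2
from bench import *
from scipy.optimize import minimize
a=np.linspace(0,2*np.pi,80,endpoint=False)
def circ(x,y,z,r): return np.c_[x+r*np.cos(a),y+r*np.sin(a),np.full(80,z)]
def proj(c,P):
    q=(np.atleast_2d(P)@c["R"].T+c["t"])@c["camera_matrix"].T
    return q[:,:2]/q[:,2:]
def back(c,u,z):
    d=c["R"].T@np.linalg.solve(c["camera_matrix"],[u[0],u[1],1]); o=-c["R"].T@c["t"]
    return o+d*(z-o[2])/d[2]
def mask(im,box,lo=45,hi=90,pad=8):
    h=cv2.cvtColor(im,cv2.COLOR_RGB2HSV); m=cv2.inRange(h,(lo,90,25),(hi,255,255))
    k=np.zeros_like(m); l,t,r,b=[int(v) for v in box]; k[t-pad:b+pad,l-pad:r+pad]=1
    m=m*k
    n,lab,st,_=cv2.connectedComponentsWithStats(m)
    return (lab==1+np.argmax(st[1:,4])).astype(np.uint8)
def hull(m):
    cs,_=cv2.findContours(m,cv2.RETR_EXTERNAL,cv2.CHAIN_APPROX_NONE)
    return cv2.convexHull(np.vstack(cs))[:,0,:].astype(float)
def fit(items,rings,x0):
    # items: (cal, observed hull); match support functions of hull (pixel edges +0.5)
    D=np.c_[np.cos(a),np.sin(a)]
    def res(p):
        out=[]
        for c,H in items:
            P=np.vstack([proj(c,circ(p[0],p[1],z,r)) for z,r in rings])
            out.append((P@D.T).max(0)-((H@D.T).max(0)+0.4))
        return np.concatenate(out)
    from scipy.optimize import least_squares
    s=least_squares(res,x0,loss="soft_l1"); return s.x,np.sqrt(np.mean(s.fun**2))
LID=[(.012,.06),(.018,.06)]; POT=[(0,.046),(.08,.05)]
E
python3 - <<'E'
from h import *
B={"scene":dict(lid=(137,167,193,213),pot=(309,251,366,317)),"top":dict(lid=(382,221,430,268),pot=(217,146,264,192))}
I={n:cv2.cvtColor(cv2.imread(f"pics/{n}0.png"),cv2.COLOR_BGR2RGB) for n in B}
C={n:get_calibration(n) for n in B}
for th,rings in (("lid",LID),("pot",POT)):
    it=[]
    for n in B:
        m=mask(I[n],B[n][th]);H=hull(m);it.append((C[n],H));print(th,n,m.sum(),H.min(0),H.max(0))
    x0=back(C["top"],[(B["top"][th][0]+B["top"][th][2])/2,(B["top"][th][1]+B["top"][th][3])/2],.02)[:2]
    for s in (it[:1],it[1:],it): print(th,fit(s,rings,x0))
# other things & knob
for nm,u in dict(lidknobtop=(413,242),pinkmid=(306,163),orangepot=(398,174),whitelidknob=(295,88),olid=(227,236)).items(): print(nm,back(C["top"],u,.06).round(3))
E
```

```text
lid scene 1541 [135. 167.] [189. 209.]
lid top 1688 [382. 219.] [431. 268.]
lid (array([ 0.43705143, -0.25146287]), np.float64(0.33094929169480997))
lid (array([ 0.43871652, -0.24685148]), np.float64(0.3245367499251246))
lid (array([ 0.43832038, -0.24907925]), np.float64(0.7550764544678397))
pot scene 2920 [308. 249.] [363. 315.]
pot top 1489 [219. 145.] [261. 189.]
pot (array([0.60438323, 0.16181207]), np.float64(0.20505112433284195))
pot (array([0.60788956, 0.16534348]), np.float64(0.6130830510478253))
pot (array([0.60548465, 0.16289773]), np.float64(0.9332015575948927))
lidknobtop [ 0.439 -0.247  0.06 ]
pinkmid [0.621 0.008 0.06 ]
orangepot [ 0.601 -0.214  0.06 ]
whitelidknob [0.81  0.039 0.06 ]
olid [0.44  0.189 0.06 ]
```

jog_arm([
  [0,0,0,26,27,0,94],
  [0,0,0,26,27,0,94],
  [0,0,0,26,27,0,94],
  [0,0,0,26,27,0,94],
  [0,0,0,26,27,0,94],
  [0,0,0,26,27,-10,94],
  [0,0,0,26,27,-20,94],
  [0,0,0,26,27,-20,94],
  [0,0,0,26,27,-20,94],
  [0,0,0,31,30,-20,94],
  [0,0,0,0,0,0,94],
  [0,0,0,0,0,0,94],
])

```text
time: 2.0
tool_pos: [0.4378, -0.2494, 0.2131]
ee_rot: [3.141, -0.001, -1.251]
wrist_force: [-0.4, -0.4, 0.1]
width: 0.0942
```

jog_arm([
  [0,0,0,0,0,-20,94],
  [0,0,0,0,0,-20,94],
  [0,0,0,0,0,-20,94],
  [0,0,0,0,0,-15,94],
  [0,0,0,0,0,-10,94],
  [0,0,0,0,0,-6,94],
  [0,0,0,0,0,0,94],
])

```text
time: 2.88
tool_pos: [0.4378, -0.2492, 0.1216]
ee_rot: [3.141, 0.0, -1.251]
wrist_force: [-0.0, 0.0, -0.5]
width: 0.0941
```

Run:
```python
from h import *
o=get_obs();print(o["tool_pos"],o["wrist_force"])
im=[cv2.cvtColor(snapshot(n),cv2.COLOR_RGB2BGR) for n in("scene","top")]
a_=cv2.resize(im[0][120:270,80:280],(400,300),interpolation=cv2.INTER_CUBIC);b_=cv2.resize(im[1][170:320,310:510],(400,300),interpolation=cv2.INTER_CUBIC)
cv2.imwrite("pics/g1.png",np.hstack([a_,b_]))
```

```text
[ 0.43784883 -0.24919695  0.12164926] [-0.02174785  0.02461356 -0.52518575]
```

View pics/g1.png

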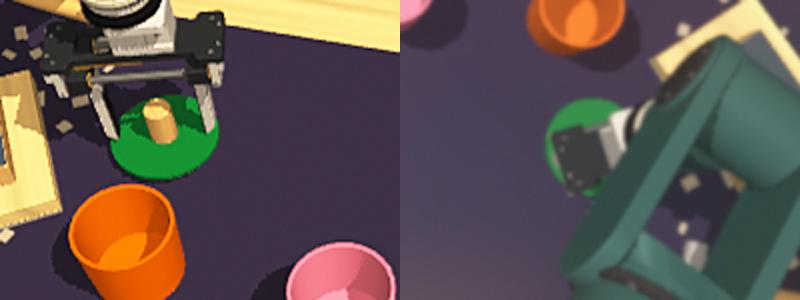

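In the left crop the knob at (160,120) stands between the two fingers, which are clear of the disc. I'm closing the gripper and then lifting.

jog_arm([
  [0,0,0,0,0,0,60],
  [0,0,0,0,0,0,45],
  [0,0,0,0,0,0,36],
  [0,0,0,0,0,0,30],
  [0,0,0,0,0,0,20],
  [0,0,0,0,0,0,20],
  [0,0,0,0,0,0,20],
  [0,0,0,0,0,0,20],
])

```text
time: 3.98
tool_pos: [0.4379, -0.249, 0.1217]
ee_rot: [3.141, 0.0, -1.251]
wrist_force: [-0.7, 0.3, 0.3]
width: 0.0293
```

jog_arm([
  [0,0,0,0,0,5,20],
  [0,0,0,0,0,15,20],
  [0,0,0,0,0,25,20],
  [0,0,0,0,0,30,20],
  [0,0,0,0,0,30,20],
  [0,0,0,0,0,25,20],
  [0,0,0,0,0,15,20],
  [0,0,0,0,0,5,20],
  [0,0,0,0,0,0,20],
  [0,0,0,0,0,0,20],
])

```text
time: 5.22
tool_pos: [0.4375, -0.2489, 0.2704]
ee_rot: [3.14, 0.002, -1.251]
wrist_force: [-0.2, -0.2, -2.8]
width: 0.0292
```

Run:
```python
from h import *
o=get_obs();print(o["tool_pos"],o["wrist_force"],o["wrist_torque"],o["width"])
im=[cv2.cvtColor(snapshot(n),cv2.COLOR_RGB2BGR) for n in("scene","top")]
cv2.imwrite("pics/g2s.png",im[0])
cv2.imwrite("pics/g2.png",cv2.resize(im[0][60:260,50:290],(720,600),interpolation=cv2.INTER_CUBIC))
print([d for d in look_for("green_lid_knob","scene")])
c=get_calibration("scene")
m=mask(cv2.cvtColor(im[0],cv2.COLOR_BGR2RGB),(80,80,260,230)); H=hull(m);print(H.min(0),H.max(0))
p,r=fit([(c,H)],[(.162,.06),(.168,.06)],o["tool_pos"][:2]);print(p,r)
```

```text
[ 0.43754098 -0.2488746   0.27039511] [-0.23217055 -0.2379259  -2.84801861] [0.02861309 0.066511   0.00788539] 0.029203429521379692
[{'bbox': [117.7, 117.8, 178.4, 168.3], 'conf': 0.76}]
[116. 120.] [177. 163.]
[ 0.43904349 -0.250168  ] 0.7008207549367875
```

View pics/g2.png

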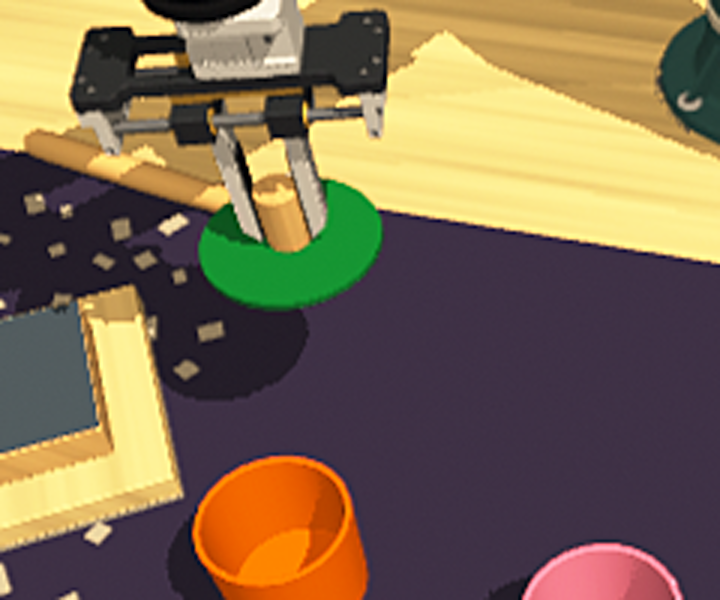

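The lid hangs in the gripper at (290,240), and the wrist force of -2.8 N fits a lid plus noise. I'll check whether it hangs level.

```bash
cat >> h.py <<'E'
def fit_tilt(c,H,x0):
    from scipy.optimize import least_squares
    D=np.c_[np.cos(a),np.sin(a)]
    base=np.vstack([circ(0,0,-.028,.06),circ(0,0,-.022,.06)])
    def res(p):
        R=cv2.Rodrigues(np.array([p[3],p[4],0.]))[0]
        P=proj(c,base@R.T+p[:3]); return np.r_[((P@D.T).max(0)-((H@D.T).max(0)+0.4)), (p[2]-x0[2])/.0015]
    s=least_squares(res,[*x0,0,0],loss="soft_l1"); return s.x,np.sqrt(np.mean(s.fun**2))
E
python3 - <<'E'
from h import *
im=cv2.cvtColor(cv2.imread("pics/g2s.png"),cv2.COLOR_BGR2RGB);c=get_calibration("scene")
H=hull(mask(im,(80,80,260,230)));p,r=fit_tilt(c,H,[.438,-.249,.189]);print(p[:3],np.degrees(p[3:]),r)
im=cv2.cvtColor(cv2.imread("pics/scene0.png"),cv2.COLOR_BGR2RGB)
H=hull(mask(im,(137,167,193,213)));p,r=fit_tilt(c,H,[.438,-.249,.04]);print(p[:3],np.degrees(p[3:]),r)
E
```

```text
[ 0.43828284 -0.2504546   0.18951946] [ 0.38991104 -1.33334194] 0.573772857847022
[ 0.4380076  -0.25097067  0.0405253 ] [-0.53665165  1.33387045] 0.2178648386576373
```

jog_arm([
  [0,0,0,4,10,0,20],
  [0,0,0,10,25,0,20],
  [0,0,0,16,40,0,20],
  [0,0,0,18,45,0,20],
  [0,0,0,18,45,0,20],
  [0,0,0,18,45,0,20],
  [0,0,0,18,45,0,20],
  [0,0,0,18,45,0,20],
  [0,0,0,18,45,0,20],
  [0,0,0,15,37,0,20],
  [0,0,0,9,20,0,20],
  [0,0,0,5,10,0,20],
])

```text
time: 6.88
tool_pos: [0.605, 0.1638, 0.2713]
ee_rot: [3.141, -0.0, -1.25]
wrist_force: [-0.6, -0.1, -1.8]
width: 0.0298
```

jog_arm([
  [0,0,0,0,0,-10,20],
  [0,0,0,0,0,-20,20],
  [0,0,0,0,0,-10,20],
  [0,0,0,0,0,0,20],
  [0,0,0,0,0,0,20],
])

```text
time: 7.5
tool_pos: [0.6051, 0.1624, 0.2325]
ee_rot: [-3.14, -0.0, -1.252]
wrist_force: [0.1, -0.5, -0.8]
width: 0.0297
```

Run:
```python
from h import *
o=get_obs();T=o["tool_pos"];print(T,o["ee_rot"],o["wrist_force"],o["width"])
im=[cv2.cvtColor(snapshot(n),cv2.COLOR_RGB2BGR) for n in("scene","top")]
cv2.imwrite("pics/g3s.png",im[0]);cv2.imwrite("pics/g3t.png",im[1])
A=cv2.resize(im[0][170:350,220:420],(400,360),interpolation=cv2.INTER_CUBIC);B=cv2.resize(im[1][80:260,140:340],(400,360),interpolation=cv2.INTER_CUBIC)
cv2.imwrite("pics/g3.png",np.hstack([A,B]))
```

```text
[0.60512495 0.16241588 0.23248266] [-3.14046465e+00 -3.64553189e-04 -1.25170515e+00] [ 0.1222227  -0.53102067 -0.76699598] 0.02973257921550219
```

View pics/g3.png

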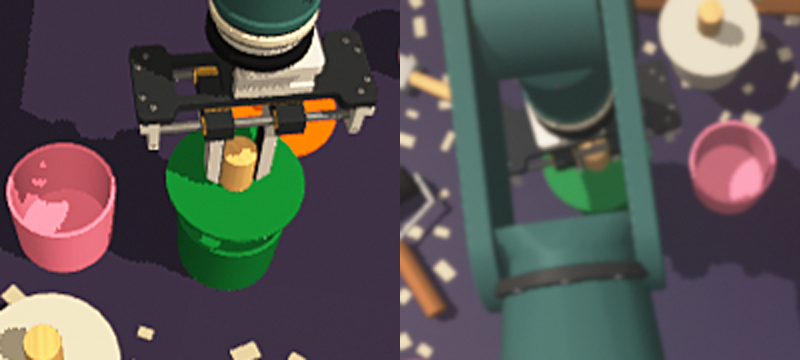

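The lid hovers over the green pot in the left crop, with its disc at (237,190) and the pot body below at (228,260). I'll fit the lid and the still-visible pot foot in this view.

Run:
```python
from h import *
from scipy.optimize import least_squares
im=cv2.cvtColor(cv2.imread("pics/g3s.png"),cv2.COLOR_BGR2RGB);c=get_calibration("scene")
hsv=cv2.cvtColor(im,cv2.COLOR_RGB2HSV)
m=cv2.inRange(hsv,(45,90,115),(90,255,255));m[:225]=0;m[:,:295]=0;m[:,380:]=0
m2=cv2.morphologyEx(m,cv2.MORPH_OPEN,np.ones((3,3)))
n,l,st,_=cv2.connectedComponentsWithStats(m2);print(st[1:])
H=hull((l==1+np.argmax(st[1:,4])).astype(np.uint8));print(H.min(0),H.max(0))
# top surface only (rim side darker?)
p,r=fit_tilt(c,H,[.605,.1625,.1505]);print("lid",p[:3],np.degrees(p[3:]),r)
p,r=fit([(c,H)],[(.1285,.06),(.1225,.06)],[.605,.1625]);print("level fit",p,r)
M=mask(im,(305,245,370,318));Hh=hull(M)
D=np.c_[np.cos(a),np.sin(a)];s=(D[:,1]>.15)
def res(q):
    P=np.vstack([proj(c,circ(q[0],q[1],z,rr)) for z,rr in ((0,.046),(.03,.0475))]);return ((P@D.T).max(0)-((Hh@D.T).max(0)+.4))[D[:,1]>.75]
q=least_squares(res,[.6045,.162]);print("pot foot",q.x,np.abs(q.fun).max())
```

```text
[[ 345  234    3    3    9]
 [ 303  240   69   51 1843]
 [ 321  288    9    6   38]]
[303. 240.] [371. 290.]
lid [0.60420108 0.15998431 0.14962947] [  7.26950801 -12.32961034] 2.2471968775274362
level fit [0.60620732 0.16180511] 4.332579024852459
pot foot [0.6047331  0.16179466] 0.28712727544018435
```

Run:
```python
from h import *
im=cv2.imread("pics/g3s.png");c=get_calibration("scene")
S=5;x0,y0=290,220
v=cv2.resize(im[y0:y0+110,x0:x0+110],None,fx=S,fy=S,interpolation=cv2.INTER_NEAREST)
def d(P,col): cv2.polylines(v,[np.round((proj(c,P)+.5-[x0,y0])*S).astype(int)],True,col,1)
d(circ(.605,.162,.1285,.06),(255,255,255));d(circ(.605,.162,.1225,.06),(255,0,255))
d(circ(.6045,.1618,.08,.05),(0,255,255));d(circ(.6045,.1618,0,.046),(0,255,255))
cv2.imwrite("pics/ov.png",v)
```

```text
(no output)
```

View pics/ov.png

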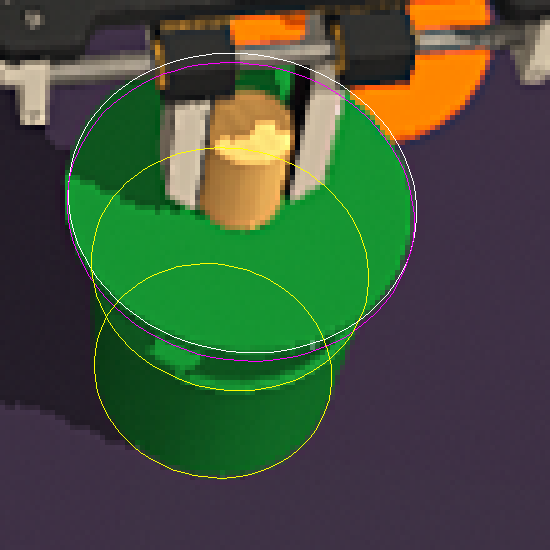

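The overlay matches the level-lid and pot models to about a pixel, so the lid is level and centred over the mouth. Seating should come about 43 mm lower, at TCP z of about 0.190. I'm lowering in stages.

jog_arm([
  [0,0,0,0,0,-8,20],
  [0,0,0,0,0,-8,20],
  [0,0,0,0,0,-6,20],
  [0,0,0,0,0,-5,20],
  [0,0,0,0,0,-4,20],
  [0,0,0,0,0,-3,20],
  [0,0,0,0,0,-3,20],
  [0,0,0,0,0,-2,20],
  [0,0,0,0,0,0,20],
  [0,0,0,0,0,0,20],
])

```text
time: 8.85
tool_pos: [0.605, 0.1629, 0.1929]
ee_rot: [-3.141, -0.0, -1.251]
wrist_force: [0.2, 0.2, -1.2]
width: 0.0294
```

jog_arm([
  [0,0,0,0,0,-1,20],
  [0,0,0,0,0,-1,20],
  [0,0,0,0,0,0,20],
  [0,0,0,0,0,0,20],
])

```text
time: 9.35
tool_pos: [0.6049, 0.1629, 0.1907]
ee_rot: [3.142, -0.0, -1.251]
wrist_force: [0.7, -0.4, -0.6]
width: 0.0295
```

jog_arm([
  [0,0,0,0,0,-1,20],
  [0,0,0,0,0,0,20],
  [0,0,0,0,0,0,20],
])

```text
time: 9.72
tool_pos: [0.605, 0.1629, 0.1899]
ee_rot: [-3.141, -0.0, -1.251]
wrist_force: [-0.3, -0.3, -0.1]
width: 0.0297
```

jog_arm([
  [0,0,0,0,0,-1,20],
  [0,0,0,0,0,0,20],
  [0,0,0,0,0,0,20],
])

```text
time: 10.1
tool_pos: [0.605, 0.1629, 0.1898]
ee_rot: [-3.141, -0.0, -1.251]
wrist_force: [-2.3, -0.4, 5.7]
width: 0.0298
```

Contact came at z = 0.1898 with 5.7 N upward, which is the expected seating height. I'm opening slowly.

jog_arm([
  [0,0,0,0,0,0,32],
  [0,0,0,0,0,0,36],
  [0,0,0,0,0,0,42],
  [0,0,0,0,0,0,50],
  [0,0,0,0,0,0,60],
  [0,0,0,0,0,0,60],
  [0,0,0,0,0,0,60],
])

```text
time: 10.98
tool_pos: [0.6049, 0.1629, 0.1887]
ee_rot: [-3.142, -0.0, -1.251]
wrist_force: [0.7, -0.0, 0.1]
width: 0.0599
```

jog_arm([
  [0,0,0,0,0,10,60],
  [0,0,0,0,0,20,60],
  [0,0,0,0,0,30,60],
  [0,0,0,0,0,30,60],
  [0,0,0,0,0,30,60],
  [0,0,0,-30,-30,0,60],
  [0,0,0,-40,-40,0,60],
  [0,0,0,-40,-40,0,60],
  [0,0,0,-40,-40,0,60],
  [0,0,0,-30,-40,0,60],
  [0,0,0,-10,-40,0,60],
  [0,0,0,0,0,0,60],
])

```text
time: 12.48
tool_pos: [0.4142, -0.0689, 0.3099]
ee_rot: [-3.14, -0.002, -1.256]
wrist_force: [-1.0, 0.4, -0.9]
width: 0.0601
```

Run:
```python
from h import *
o=get_obs();print(o["time"],o["tool_pos"],o["wrist_force"],o["width"])
I={n:cv2.cvtColor(snapshot(n),cv2.COLOR_RGB2BGR) for n in("scene","top")}
V=[]
for n,(x0,y0) in (("scene",(290,220)),("top",(195,120))):
    im=I[n];cv2.imwrite(f"pics/f_{n}.png",im);c=get_calibration(n)
    k=100;v=cv2.resize(im[y0:y0+k,x0:x0+k],(400,400),interpolation=cv2.INTER_NEAREST);S=4
    for z,r,col in((.086,.06,(255,255,255)),(.08,.06,(255,0,255)),(0,.046,(0,255,255)),(.13,.015,(255,0,0))):
        cv2.polylines(v,[np.round((proj(c,circ(.605,.1625,z,r))+.5-[x0,y0])*S).astype(int)],True,col,1)
    V.append(v)
cv2.imwrite("pics/final.png",np.hstack(V))
```

```text
12.475 [ 0.4142174  -0.06889907  0.30987465] [-0.96203142  0.4266512  -0.9127739 ] 0.06006541220404557
```

View pics/final.png

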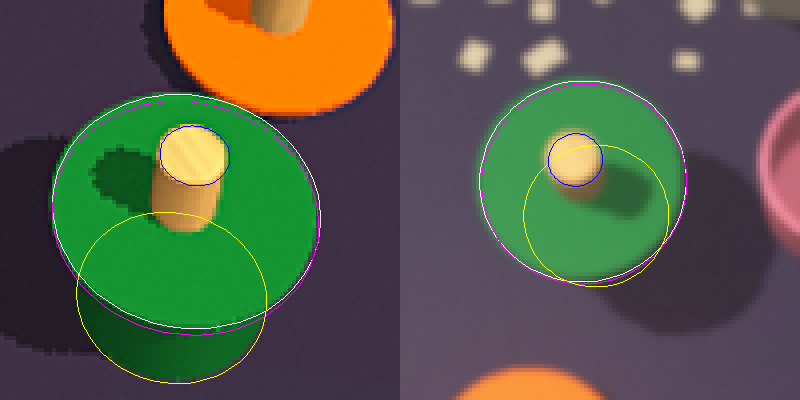

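View pics/f_scene.png

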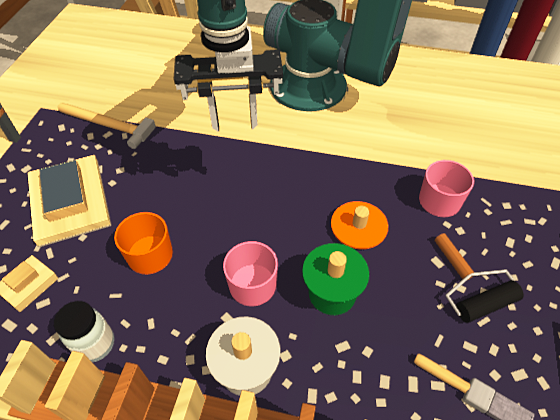

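In both views the lid matches the model of a seated, level lid to about a pixel: disc at about (336,272) and knob at (337,264) in the scene picture. The orange lid (360,224), the orange pot (144,243) and the green pot's foot are where they were, and the arm is clear. I'm handing the job in.

```bash
python3 -c "
from bench import *
print(close_job())"
```

```text
the job is handed in; nothing more can be done
None
```

The green lid is on the green pot, seated and level. I gripped it by its knob, carried it over and lowered it in 1 mm steps until it touched. Contact came at the expected seating height with about 6 N, and I then opened the fingers slowly and backed the arm away.

**Last checks:** after the release, both camera views matched a fully seated, level lid to about a pixel. The orange lid and both pots look to be where they started. The robot was touching nothing, and the job took about 12.5 s of the 37 s allowed.

**What disagreed:**
- The two cameras differed by 2–5 mm on the lid and pot positions. This was small against the plug's 10 mm or more of side clearance in the mouth.
- One tilt fit, made while the lid hung over the pot, gave a false tilt because the gripper hid part of the disc. An overlay of the level-lid model on that picture showed the lid was level.

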